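# Call a refill for the empty bolt bin

## Robot

A 6-joint arm with a two-finger parallel gripper is mounted at the origin on the work surface. World frame = base frame: x ahead of the robot, y to its left, z up, the work surface at z = 0. Lengths are in m, angles in rad, forces in N, time in s.
With the tool pointing down it reaches from about 0.35 to 0.875 m from the base axis. Payload 15.5 kg.
Tool frame: the origin (TCP) lies midway between the tips of the shut fingers; the grasp point (between the pads) lies 19 mm behind it; x points along the fingers, z is the direction in which the jaws open and shut, and the axes are right-handed (so a half turn about x gives the same grasp; the last joint's range is limited). The gripper opens to 85 mm and grips with 20 to 120 N. Pads are 22 mm wide; open, the fingers measure 114 mm over their backs; the gripper's body (76 mm by 85 mm) begins 54 mm behind the grasp point. The pads swing forward as they close: fully open they stand 13 mm farther back than shut.
Start: joints at [1.153, 0.494, 1.345, -0, 1.302, -0.096], TCP at [0.198, 0.593, 0.231] pointing down, gripper open.
Joint ranges: [-2.91, 2.91], [-0.82, 2.16], [0.22, 2.67], [-1.22, 4.37], [0.12, 2.79], [-3.08, 3.08]. Speed limits (rad/s): [1.89, 1.89, 2.57, 3.01, 3.01, 3.01].

## Interface

Orientations are given as a unit quaternion [x, y, z, w].
In Python, from cell import ctrl gives the robot as it stands. The module is installed in compiled form; this text tells all that it offers.
- The arm moves only by the tool step_arm, never from a script. Its arguments are lists of equal length, an entry for each row: "translation": the shift along the tool's x, y, z in units of 60 mm (1.0 is 60 mm), a list of three; "delta_rot": the turn, a rotation vector about the tool's x, y, z in units of 8 degrees (1.0 is 8 degrees), a list of three; "claw": the opening, from -1 (shut) to 1 (fully open). In form: {"translation": [[dx, dy, dz], ...], "delta_rot": [[wx, wy, wz], ...], "claw": [claw, ...]}. A call has 1 to 8 rows; each row is the pose to reach, as a shift and turn from the pose commanded when the call began, along the tool's axes at that moment; what a row does not reach only later rows make up. A row lasts 1/8 s, in which the tool goes at most 62.5 mm and 10.7 degrees, less where a joint would pass 70% of its speed; a pose out of reach is approached as far as the arm can. A call with a gripper value outside its range is refused whole. The fingers move at their own pace and stop on an object; "force" is the grip in N (left out, the last holds). Time passes only in rows, so rows that repeat a pose let the fingers close. It gives the time, the measured TCP pose, the force and the opening at its end, in the units of the state.
- ctrl.sense(): the state, without advancing time (a new reading comes with each control period).
- ctrl.grab_frame(name): name is "scene" or "side" or "wrist"; returns the picture (420x560x3 uint8, blue, green, red); there is no depth.
- ctrl.camera_info(name): a dict with "vfov" (degrees; the focal length in pixels is half the picture's height over the tangent of half this angle, whatever the lens; pixels are square), "cx", "cy" (the principal point, pixels), "R" (3x3) and "t" (3): a world point X has camera coordinates R X + t; the wrist camera has in their place "hand_eye" (4x4, takes a point from camera to tool coordinates, whose origin is the TCP and whose axes are the tool frame's). Camera axes: x right, y down, z forward; pixel columns grow to the right and rows downward; lengths in m; the calibration is good to about 2 mm. A picture is of the moment at which its call begins: read the wrist's pose just before it. camera_info takes no time and is no camera call.
- ctrl.job_done(): hands the job in, once; it reports no verdict.
The state is a dict: "clock": time; "joint_pos": joint angles; "joint_vel": joint speeds; "tau": joint torques, N m; "tcp_pos": TCP position; "ee_rot": TCP orientation; "contact_force": force on the tool from outside, world axes, zero at the start; "ft_torque": the same for the moment, N m; "finger_gap": opening from 0.0 (shut) to 1.0 (fully open).
Only numpy, scipy, OpenCV 4.12 (cv2) and the standard library are available. Lean on these libraries where they do the work, as an engineer would, in place of code of your own. Each camera call takes 0.05 s, during which the arm holds its last target.

## Task

One of the three blue bins has run empty: with your fingertips, gently press the call button on the front of the empty bin and let it come back up, then gently press the round send key on the call box, and withdraw clear of everything. Do not press any other button or key, and leave the call box and all the loose things standing where they are: nothing is to be lifted or pushed about.

Things in the scene. Friction and masses are not known exactly. Their poses are not given: they have to be found in the camera images.
- bin_empty: the EMPTY blue bin, fixed, open on top: 160 (its x) x 115 (y) x 80 mm high, front wall 45 mm. Origin: centre of its underside on the counter; front looks along its own -x, towards the robot (yaw within 0.2 rad). Grey button housing 52 x 52 x 40 mm high on the front, centred 110 mm from the origin along -x. Three bins, alike but for contents, side by side 185 mm apart in any order
- bin_bolts: blue bin of the same make, fixed, filled with steel hex bolts lying along it; same size, origin and button place as bin_empty
- bin_nuts: blue bin of the same make, fixed, filled with steel hex nuts; same size, origin and button place as bin_empty
- call_empty_top (a point): centre of the top of the call button of the empty bin: white, round, 28 mm across, standing 12 mm out of its housing, its top 52 mm above the counter when up; pressed straight down
- call_empty (a joint): travel of that button in m: 0 up, 0.008 fully down. A spring pushes it back up: it starts to move at about 1.5 N, is half down at about 3.8 N and fully down at 6 N. It counts as pressed beyond 0.004. All buttons and keys here have the same travel and spring
- call_bolts (a joint): travel of the call button on the bin of bolts in m, 0 up, 0.008 down; not to be pressed
- call_nuts (a joint): travel of the call button on the bin of nuts in m, 0 up, 0.008 down; not to be pressed
- call_box: loose grey call box, black top, 100 mm (its x) x 150 mm (its y) x 38 mm high, 0.8 kg, on the counter nearer than the bins, to the left or right; yaw within 0.4 rad. Origin: centre of its underside. Two white keys on top: the round send key at its y = +35 mm, the smaller square cancel key at its y = -35 mm
- send_top (a point): centre of the top of the send key: round, white, 36 mm across, top 51 mm above the counter when up; pressed straight down
- send (a joint): travel of the send key in m: 0 up, 0.008 fully down; counts as pressed beyond 0.004
- cancel (a joint): travel of the cancel key (square, white, 22 mm wide, 70 mm from the send key centre to centre) in m, 0 up, 0.008 down; not to be pressed
- carton: loose open cardboard carton of bolts, 110 x 100 mm and 75 mm high, with two flaps spreading outwards to 90 mm from its centre along its y; bystander on the side opposite the call box. Origin: centre of its underside
- big_bolt: loose thick steel hex bolt standing upright on its head, 70 mm tall, head 36 mm across corners, shank 20 mm; tips easily; bystander. Origin: centre of its underside
- big_nut: loose large steel hex nut lying flat, 40 mm across corners, 18 mm high; bystander. Origin: centre of its underside

How it is judged:
By the outcome, as a careful person would: the job done as asked, in the order asked, and still so for the second after the job is handed in, with the robot touching nothing.
It also fails if it takes over 42 s, if anything falls off the work surface, if the arm or the gripper's body presses on something with over 40 N, if the wrist force passes 120 N, or if a joint passes its speed limit or range.

## Working session

There is one attempt and no reset: what is moved stays moved. The work goes in short steps, Python scripts to look and compute and a tool call to move; the robot and the scene stay as the last step left them, time stands still between calls to the robot, and variables do not carry over. Pictures are saved under pics/ and viewed, and the job is handed in when it is done.

Besides the shell and the picture viewer there is one more tool, called after "Call:" as name(argument=value, ...), one argument or row to a line, values as JSON. step_arm: Moves the arm, as the interface text tells. Its arguments: {"type":"object","properties":{"translation":{"type":"array"},"delta_rot":{"type":"array"},"claw":{"type":"array"},"force":{"type":"number"}},"required":["translation","delta_rot","claw"]}

```bash
mkdir -p pics; python3 - <<'E'
from cell import ctrl
import cv2
s=ctrl.sense();print(s)
for n in("scene","side","wrist"):
    print(n,ctrl.camera_info(n)); cv2.imwrite(f"pics/{n}0.png",ctrl.grab_frame(n))
E
```

```text
{'clock': 0.0, 'joint_pos': array([ 1.15246286e+00,  4.94212337e-01,  1.34616787e+00, -8.50782376e-06,
        1.30248741e+00, -9.54739924e-02]), 'joint_vel': array([-0.00019057,  0.00198381,  0.00088052,  0.00034064, -0.00045623,
       -0.00029753]), 'tau': array([-2.28811157e-03, -8.82180619e+01, -3.83861339e+01, -3.74418196e-04,
        1.01646493e-02, -5.96082509e-05]), 'tcp_pos': array([0.19813012, 0.59236689, 0.23066968]), 'ee_rot': array([-0.41336485,  0.57425123,  0.41290525,  0.57347561]), 'contact_force': array([-0.6653702 , -0.17912631,  0.49931676]), 'ft_torque': array([-0.02757973, -0.03340075, -0.07066869]), 'finger_gap': 0.9995538893319386}
scene {'vfov': 47.14663305238208, 'cx': 276.2843194092567, 'cy': 203.94101260155148, 'R': array([[-0.81269867,  0.58245238,  0.01643484],
       [ 0.30871022,  0.45432373, -0.83563626],
       [-0.49418506, -0.67404687, -0.54903729]]), 't': array([ 0.4652458 , -0.12247725,  1.40606116])}
side {'vfov': 45.43570962271853, 'cx': 279.9949035413102, 'cy': 206.40168564010474, 'R': array([[ 0.99477361, -0.10047309, -0.01818303],
       [-0.08798077, -0.75309238, -0.65200557],
       [ 0.05181551,  0.65019769, -0.75799612]]), 't': array([-0.53934208,  0.11416017,  1.04055714])}
wrist {'vfov': 60.03117872751299, 'cx': 275.8292774259241, 'cy': 206.68756359627272, 'hand_eye': array([[ 1.30437465e-04, -2.63338276e-01,  9.64703548e-01,
        -1.42007037e-01],
       [ 8.68885931e-04, -9.64703162e-01, -2.63338288e-01,
         6.62414264e-02],
       [ 9.99999614e-01,  8.72566519e-04,  1.02977488e-04,
         1.70143293e-03],
       [ 0.00000000e+00,  0.00000000e+00,  0.00000000e+00,
         1.00000000e+00]])}
```

View pics/scene0.png

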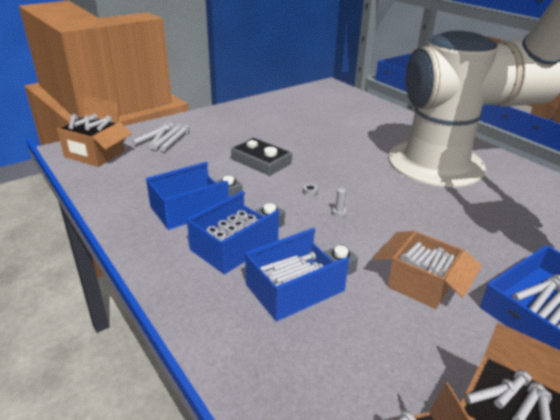

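View pics/side0.png

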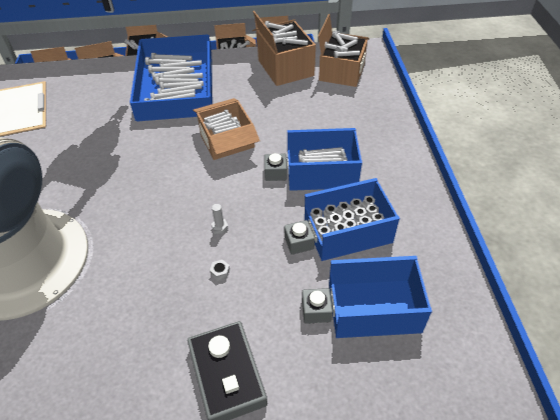

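View pics/wrist0.png

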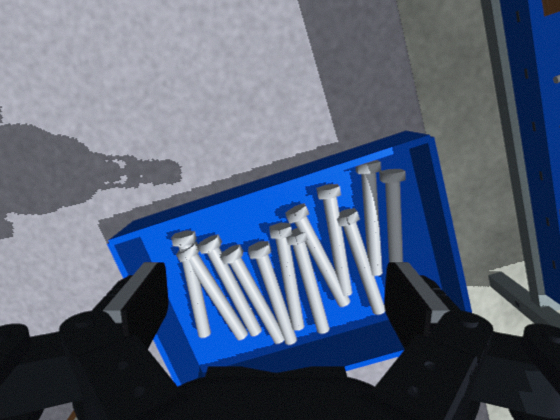

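The side view shows the empty bin at about (378,297), with its button at (317,298). The call box has its round send key at (219,346) and its square cancel key at (230,384). The scene view agrees: empty bin at (187,195), button at (229,182), send key at (271,153) and cancel key at (252,145). Next I'll measure these from white blobs.

```bash
cat > h.py <<'E'
import numpy as np,cv2
from cell import ctrl
def plane(n,u,v,z):
    c=ctrl.camera_info(n);f=210/np.tan(np.radians(c['vfov']/2))
    R=np.array(c['R']);t=np.array(c['t']);d=R.T@np.array([(u-c['cx'])/f,(v-c['cy'])/f,1]);o=-R.T@t
    return o+d*(z-o[2])/d[2]
def proj(n,X):
    c=ctrl.camera_info(n);f=210/np.tan(np.radians(c['vfov']/2))
    p=np.array(c['R'])@X+c['t'];return p[:2]/p[2]*f+[c['cx'],c['cy']]
E
python3 - <<'E'
from h import *
for n,pts in(("side",dict(empty=(317,298),nuts=(299,230),bolts=(275,159),send=(219,346),cancel=(230,384))),("scene",dict(empty=(229,182),nuts=(270,210),bolts=(341,253),send=(271,153),cancel=(252,145)))):
    im=cv2.imread(f"pics/{n}0.png")
    g=im.min(axis=2)
    for k,(u,v) in pts.items():
        m=(g[v-18:v+19,u-18:u+19]>190).astype('uint8')
        N,l,st,ce=cv2.connectedComponentsWithStats(m)
        i=min(range(1,N),key=lambda i:np.hypot(*(ce[i]-18))-st[i,4]*.01)
        c=ce[i]+[u-18,v-18]
        print(n,k,c.round(1),st[i],plane(n,*c,.051).round(4))
    for name,r in(("a",None),):
        crop=im[270:420,170:350] if n=="side" else im[120:240,140:320]
        cv2.imwrite(f"pics/{n}_crop.png",cv2.resize(crop,None,fx=4,fy=4,interpolation=cv2.INTER_CUBIC))
for n,pts in(("side",[(219,232),(220,270)]),("scene",[(339,213),(310,189)])):
    for p in pts: print(n,p,plane(n,*p,0.005).round(3))
E
```

```text
side empty [316.9 296.7] [ 11  10  15  14 160] [ 0.5926 -0.1805  0.051 ]
side nuts [298.9 227.4] [ 12  11  13  10 114] [ 0.5801 -0.0172  0.051 ]
side bolts [274.8 156.6] [12 11 12 10 91] [0.5508 0.1958 0.051 ]
side send [218.5 344.8] [  8   8  21  19 310] [ 0.4117 -0.2549  0.051 ]
side cancel [230.  382.6] [ 10   9  17  16 176] [ 0.4289 -0.3225  0.051 ]
scene empty [228.4 178.5] [12 12 11  8 52] [ 0.5925 -0.1793  0.051 ]
scene nuts [269.4 207. ] [12 11 12 10 87] [ 0.5813 -0.0162  0.051 ]
scene bolts [341.  250.6] [ 12  11  13  11 114] [0.5526 0.1956 0.051 ]
scene send [270.3 151. ] [12 13 11  8 69] [ 0.4187 -0.2446  0.051 ]
scene cancel [251.9 143. ] [14 14  8  5 30] [ 0.4338 -0.3148  0.051 ]
side (219, 232) [0.413 0.026 0.005]
side (220, 270) [ 0.413 -0.071  0.005]
scene (339, 213) [0.417 0.044 0.005]
scene (310, 189) [ 0.405 -0.082  0.005]
```

```bash
sleep 0
```

```text
(no output)
```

View pics/side_crop.png

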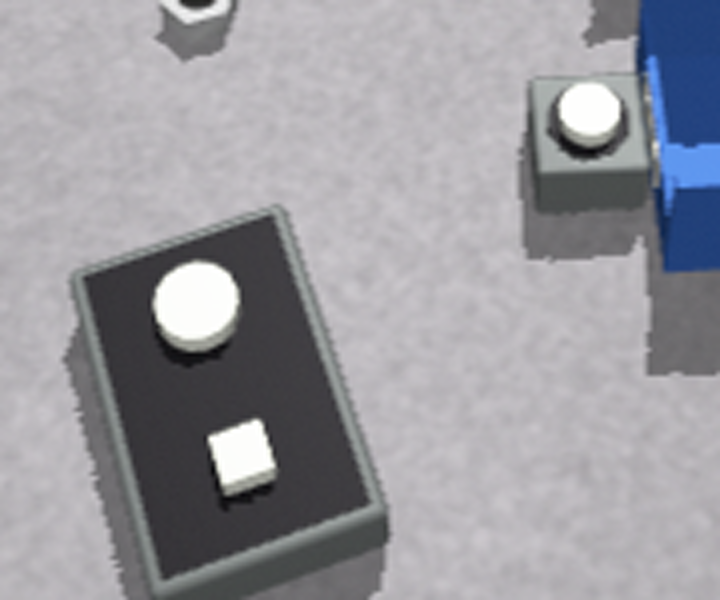

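View pics/scene_crop.png

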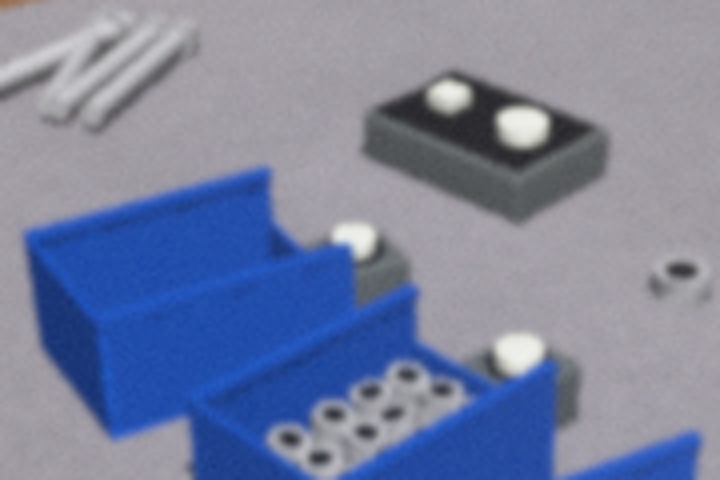

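```bash
cat >> h.py <<'E'
from scipy.spatial.transform import Rotation as Ro
def todelta(target,yaw=0):
    s=ctrl.sense();R=Ro.from_quat(s['ee_rot']).as_matrix()
    return (R.T@(np.array(target)-s['tcp_pos'])/.06).round(3), (R.T@np.array([0,0,yaw])/np.radians(8)).round(3)
E
python3 - <<'E'
from h import *
print(Ro.from_quat(ctrl.sense()['ee_rot']).as_matrix().round(4))
print(todelta([.56,-.18,.21]))
E
```

```text
[[-4.000e-04 -9.483e-01  3.173e-01]
 [-9.000e-04  3.173e-01  9.483e-01]
 [-1.000e+00  1.000e-04 -1.000e-03]]
(array([  0.356,  -9.804, -10.296]), array([0., 0., 0.]))
```

Call:
step_arm(
  translation=[
    [0, -0.7, -0.7],
    [0, -1.4, -1.4],
    [0, -2.1, -2.1],
    [0, -2.8, -2.9],
    [0, -3.5, -3.6],
    [0.1, -4.2, -4.3],
    [0.1, -4.9, -5.0],
    [0.1, -5.6, -5.7],
  ],
  delta_rot=[
    [-0.4, 0, 0],
    [-0.8, 0, 0],
    [-1.2, 0, 0],
    [-1.6, 0, 0],
    [-2, 0, 0],
    [-2.3, 0, 0],
    [-2.3, 0, 0],
    [-2.3, 0, 0],
  ],
  claw=[-1, -1, -1, -1, -1, -1, -1, -1],
)

```text
clock: 1.15
tcp_pos: [0.4089, 0.16, 0.2253]
ee_rot: [-0.5, 0.5, 0.5, 0.5]
contact_force: [0.3, -0.4, -0.1]
finger_gap: 0.001
```

```bash
python3 - <<'E'
from h import *
s=ctrl.sense();print(s['clock'],s['tcp_pos'],s['finger_gap'],s['joint_pos'],Ro.from_quat(s['ee_rot']).as_matrix().round(4))
print(todelta([.53,-.19,.21]))
E
```

```text
1.15 [0.40894729 0.15999681 0.22531225] 0.0012359543713389958 [ 2.36771899e-01  2.40654332e-01  1.78771777e+00  2.62184413e-05
  1.11304972e+00 -1.33252007e+00] [[ 2.0e-04 -1.0e+00  1.5e-03]
 [ 1.0e-04  1.5e-03  1.0e+00]
 [-1.0e+00 -2.0e-04  1.0e-04]]
(array([ 0.255, -2.026, -5.83 ]), array([0., 0., 0.]))
```

Call:
step_arm(
  translation=[
    [0, -0.3, -0.9],
    [0, -0.6, -1.8],
    [0.1, -0.9, -2.7],
    [0.1, -1.2, -3.6],
    [0.2, -1.5, -4.5],
    [0.2, -1.8, -5.4],
    [0.25, -2.0, -5.8],
    [0.25, -2.0, -5.8],
  ],
  delta_rot=[
    [0, 0, 0],
    [0, 0, 0],
    [0, 0, 0],
    [0, 0, 0],
    [0, 0, 0],
    [0, 0, 0],
    [0, 0, 0],
    [0, 0, 0],
  ],
  claw=[-1, -1, -1, -1, -1, -1, -1, -1],
)

```text
clock: 2.15
tcp_pos: [0.5281, -0.188, 0.2097]
ee_rot: [-0.499, 0.501, 0.499, 0.501]
contact_force: [0.3, 0.6, -0.3]
finger_gap: -0.001
```

```bash
cat >> h.py <<'E'
def wsnap(fn):
    s=ctrl.sense();im=ctrl.grab_frame("wrist");cv2.imwrite(fn,im)
    np.savez(fn+'.npz',p=s['tcp_pos'],q=s['ee_rot']);print(s['clock'],s['tcp_pos'],s['contact_force'])
def wplane(fn,u,v,z):
    d=np.load(fn+'.npz');c=ctrl.camera_info("wrist");f=210/np.tan(np.radians(c['vfov']/2))
    H=np.array(c['hand_eye']);R=Ro.from_quat(d['q']).as_matrix()
    r=R@H[:3,:3]@np.array([(u-c['cx'])/f,(v-c['cy'])/f,1]);o=R@H[:3,3]+d['p']
    return o+r*(z-o[2])/r[2]
E
python3 - <<'E'
from h import *
wsnap("pics/w1.png")
E
```

```text
2.15 [ 0.52814985 -0.188044    0.2096714 ] [ 0.34496964  0.56796862 -0.34399641]
```

View pics/w1.png

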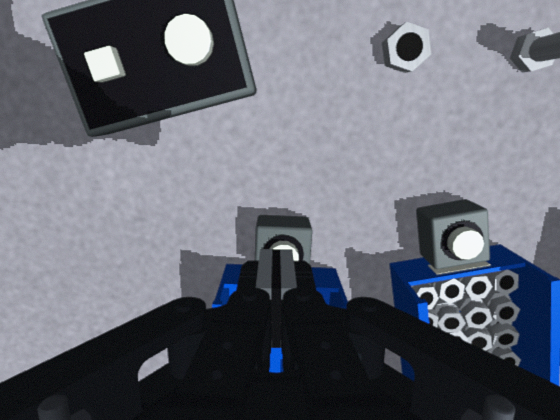

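The wrist view shows send at (188,40), cancel at (104,64) and the nuts button at (467,242). The empty bin's button, near (282,250), is half hidden by the fingers. I'll back off for a clear view.

Call:
step_arm(
  translation=[
    [0, 0.5, -0.2],
    [0, 1.1, -0.4],
    [0, 1.5, -0.5],
    [0, 1.5, -0.5],
  ],
  delta_rot=[
    [0, 0, 0],
    [0, 0, 0],
    [0, 0, 0],
    [0, 0, 0],
  ],
  claw=[-1, -1, -1, -1],
)

```text
clock: 2.7
tcp_pos: [0.4362, -0.2153, 0.2105]
ee_rot: [-0.499, 0.501, 0.5, 0.5]
contact_force: [-0.3, 0.2, 0.1]
finger_gap: 0.001
```

```bash
python3 - <<'E'
from h import *
wsnap("pics/w2.png")
for f in("pics/w1.png","pics/w2.png"):
    g=cv2.imread(f).min(axis=2)
    N,l,st,ce=cv2.connectedComponentsWithStats((g>225).astype('uint8'))
    for i in range(1,N):
        if st[i,4]>150: print(f,ce[i].round(1),st[i],wplane(f,*ce[i],.0515).round(4))
E
```

```text
2.7 [ 0.43623298 -0.21532717  0.21049334] [-0.3089808   0.22721574  0.13838253]
pics/w1.png [187.4  38.5] [ 165   14   46   49 1725] [ 0.4116 -0.2534  0.0515]
pics/w1.png [101.6  63.1] [ 85  47  34  34 753] [ 0.4289 -0.3209  0.0515]
pics/w1.png [467.9 244.5] [453 231  31  28 648] [ 0.5793 -0.0174  0.0515]
pics/w1.png [451.7 290.1] [441 279  23  24 192] [ 0.6237 -0.0262  0.0515]
pics/w2.png [429.3 154.8] [410 135  39  41 610] [ 0.4083 -0.0869  0.0515]
pics/w2.png [227.8 158.3] [ 208  138   41   41 1335] [ 0.411  -0.2535  0.0515]
pics/w2.png [148.4 179. ] [133 165  31  29 588] [ 0.4283 -0.3209  0.0515]
pics/w2.png [482.9 334.8] [469 323  28  25 515] [ 0.5789 -0.0173  0.0515]
```

View pics/w2.png

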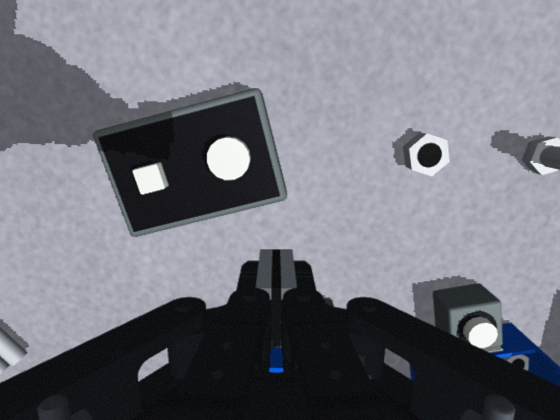

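Wrist and side agree to about 1 mm: send (0.411,-0.254), nuts button (0.579,-0.017), empty button (0.592,-0.180). The scene camera is about 1 cm off at the send key, probably lens distortion. Send to cancel measures 70 mm, which matches the given spacing. Now I'll go above the empty bin's button.

Call:
step_arm(
  translation=[
    [0, -0.8, 0.2],
    [0, -1.7, 0.4],
    [0, -2.4, 0.6],
    [0.5, -2.6, 0.6],
    [1.2, -2.6, 0.6],
    [1.8, -2.6, 0.6],
    [1.8, -2.6, 0.6],
  ],
  delta_rot=[
    [0, 0, 0],
    [0, 0, 0],
    [0, 0, 0],
    [0, 0, 0],
    [0, 0, 0],
    [0, 0, 0],
    [0, 0, 0],
  ],
  claw=[-1, -1, -1, -1, -1, -1, -1],
)

```text
clock: 3.62
tcp_pos: [0.593, -0.1789, 0.1]
ee_rot: [-0.498, 0.501, 0.501, 0.5]
contact_force: [0.3, 0.5, 0.8]
finger_gap: -0.001
```

```bash
python3 - <<'E'
from h import *
wsnap("pics/w3.png")
cv2.imwrite("pics/side3.png",cv2.resize(ctrl.grab_frame("side")[210:360,240:440],None,fx=4,fy=4))
print(todelta([.592,-.18,.056]),todelta([.592,-.18,.0455]))
E
```

```text
3.625 [ 0.59296266 -0.17888674  0.10004335] [0.31277665 0.53011852 0.76235276]
(array([0.787, 0.045, 0.001]), array([0., 0., 0.])) (array([0.962, 0.046, 0.001]), array([0., 0., 0.]))
```

View pics/w3.png

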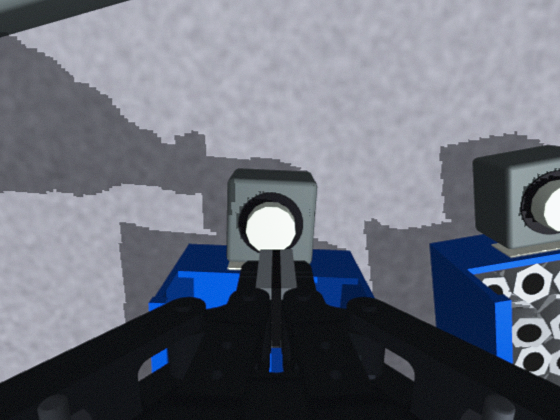

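View pics/side3.png

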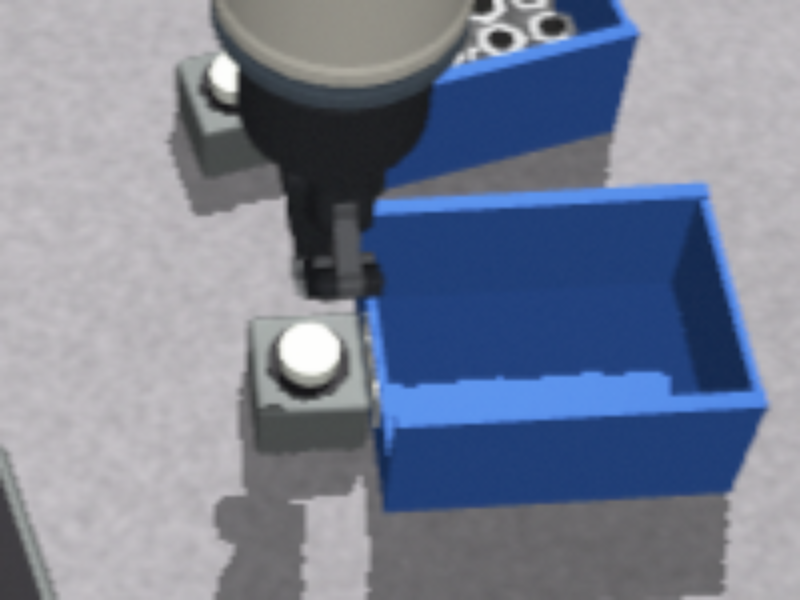

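The wrist view shows the button at about (270,227) with the fingers just beyond it. The bin really is empty. I'll convert that pixel as a check.

```bash
python3 - <<'E'
from h import *
g=cv2.imread("pics/w3.png").min(axis=2)[190:250,230:310]
m=(g>225).astype('uint8');c=max(cv2.findContours(m,0,1)[0],key=cv2.contourArea)[:,0]+[230,190]
c=c[c[:,1]<236]
A=np.c_[2*c,np.ones(len(c))];s=np.linalg.lstsq(A,(c**2).sum(1),rcond=None)[0];print(s[:2],np.sqrt(s[2]+s[0]**2+s[1]**2),wplane("pics/w3.png",s[0],s[1],.052))
E
```

```text
[270.36609333 230.60178557] 23.38719796507947 [ 0.5925876  -0.18026426  0.052     ]
```

Call:
step_arm(
  translation=[
    [0.4, 0, -0.02],
    [0.7, 0, -0.02],
    [0.8, 0, -0.02],
    [0.85, 0, -0.02],
    [0.88, 0, -0.02],
  ],
  delta_rot=[
    [0, 0, 0],
    [0, 0, 0],
    [0, 0, 0],
    [0, 0, 0],
    [0, 0, 0],
  ],
  claw=[-1, -1, -1, -1, -1],
)

```text
clock: 4.35
tcp_pos: [0.5941, -0.1818, 0.05]
ee_rot: [-0.5, 0.5, 0.499, 0.501]
contact_force: [-0.8, 1.2, 2.9]
finger_gap: -0.0
```

Call:
step_arm(
  translation=[
    [0.03, 0, 0],
    [0.05, 0, 0],
    [0.05, 0, 0],
  ],
  delta_rot=[
    [0, 0, 0],
    [0, 0, 0],
    [0, 0, 0],
  ],
  claw=[-1, -1, -1],
)

```text
clock: 4.72
tcp_pos: [0.5941, -0.1818, 0.0467]
ee_rot: [-0.5, 0.5, 0.499, 0.501]
contact_force: [0.2, 0.8, 4.4]
finger_gap: 0.004
```

Call:
step_arm(
  translation=[
    [0.02, 0, 0],
    [0.02, 0, 0],
    [0.02, 0, 0],
  ],
  delta_rot=[
    [0, 0, 0],
    [0, 0, 0],
    [0, 0, 0],
  ],
  claw=[-1, -1, -1],
)

```text
clock: 5.1
tcp_pos: [0.5941, -0.1818, 0.0454]
ee_rot: [-0.5, 0.5, 0.499, 0.501]
contact_force: [-0.2, 0.7, 5.4]
finger_gap: 0.003
```

5.4 N at 6.6 mm of travel means the button is well past pressed. Now I'll go straight up and over to the send key.

Call:
step_arm(
  translation=[
    [-0.3, 0, 0],
    [-0.9, 0, 0],
    [-1.4, 0, 0],
    [-1.4, 0.8, -0.3],
    [-1.4, 1.7, -0.7],
    [-1.4, 2.5, -1.0],
    [-1.3, 3.04, -1.2],
    [-0.9, 3.04, -1.2],
  ],
  delta_rot=[
    [0, 0, 0],
    [0, 0, 0],
    [0, 0, 0],
    [0, 0, 0],
    [0, 0, 0],
    [0, 0, 0],
    [0, 0, 0],
    [0, 0, 0],
  ],
  claw=[-1, -1, -1, -1, -1, -1, -1, -1],
)

```text
clock: 6.1
tcp_pos: [0.4099, -0.2545, 0.1007]
ee_rot: [-0.5, 0.501, 0.498, 0.501]
contact_force: [-0.0, -0.2, 0.0]
finger_gap: 0.001
```

```bash
python3 - <<'E'
from h import *
wsnap("pics/w4.png")
g=cv2.imread("pics/w4.png").min(axis=2)
N,l,st,ce=cv2.connectedComponentsWithStats((g>225).astype('uint8'))
for i in range(1,N):
    if st[i,4]>150: print(ce[i].round(1),st[i],wplane("pics/w4.png",*ce[i],.051).round(4))
cv2.imwrite("pics/side4.png",cv2.resize(ctrl.grab_frame("side")[270:420,160:360],None,fx=4,fy=4))
E
```

```text
6.1 [ 0.40985279 -0.25451314  0.10073875] [-0.03664856 -0.16831584  0.03803836]
[542.1 217.8] [528 187  32  58 802] [ 0.4032 -0.1064  0.051 ]
[274.3 228.1] [ 244  202   62   55 2516] [ 0.4089 -0.2539  0.051 ]
[156.6 260. ] [ 134  240   46   41 1271] [ 0.4279 -0.321   0.051 ]
```

View pics/w4.png

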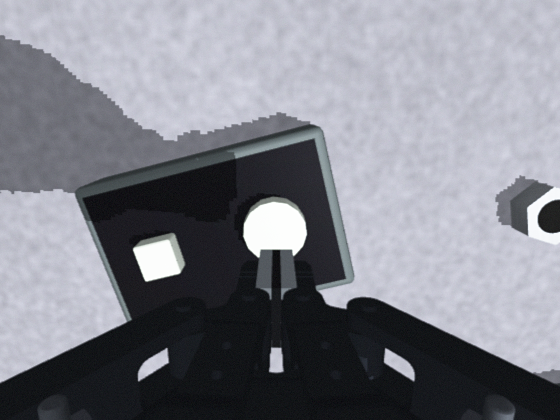

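View pics/side4.png

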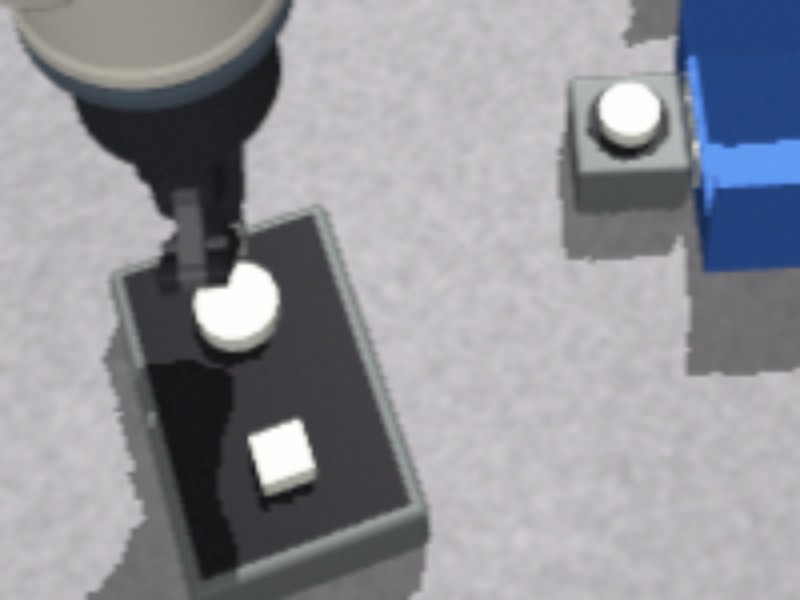

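The send key is centred at about (275,233) in the wrist view, so it lies at (0.411,-0.254), right under the fingertips. The bin button is up again.

Call:
step_arm(
  translation=[
    [0.4, -0.02, 0],
    [0.7, -0.02, 0],
    [0.8, -0.02, 0],
    [0.87, -0.02, 0],
    [0.91, -0.02, 0],
    [0.91, -0.02, 0],
  ],
  delta_rot=[
    [0, 0, 0],
    [0, 0, 0],
    [0, 0, 0],
    [0, 0, 0],
    [0, 0, 0],
    [0, 0, 0],
  ],
  claw=[-1, -1, -1, -1, -1, -1],
)

```text
clock: 6.95
tcp_pos: [0.4128, -0.2534, 0.0451]
ee_rot: [-0.5, 0.5, 0.499, 0.5]
contact_force: [0.6, 3.5, 4.3]
finger_gap: 0.003
```

Call:
step_arm(
  translation=[
    [0.01, 0, 0],
    [0.015, 0, 0],
    [0.015, 0, 0],
  ],
  delta_rot=[
    [0, 0, 0],
    [0, 0, 0],
    [0, 0, 0],
  ],
  claw=[-1, -1, -1],
)

```text
clock: 7.32
tcp_pos: [0.4127, -0.2535, 0.044]
ee_rot: [-0.5, 0.5, 0.499, 0.501]
contact_force: [2.4, 3.6, 6.9]
finger_gap: -0.0
```

6.9 N puts the key at about the bottom of its travel, which is pressed. Now I'll withdraw straight up.

Call:
step_arm(
  translation=[
    [-0.2, 0, 0],
    [-0.8, 0, 0],
    [-1.6, 0, 0],
    [-2.4, 0, 0],
    [-3.0, 0.5, 0.8],
    [-3.0, 0.5, 1.6],
    [-3.0, 0.5, 2.4],
    [-3.0, 0.5, 2.4],
  ],
  delta_rot=[
    [0, 0, 0],
    [0, 0, 0],
    [0, 0, 0],
    [0, 0, 0],
    [0, 0, 0],
    [0, 0, 0],
    [0, 0, 0],
    [0, 0, 0],
  ],
  claw=[-1, -1, -1, -1, -1, -1, -1, -1],
)

```text
clock: 8.32
tcp_pos: [0.382, -0.107, 0.2245]
ee_rot: [0.5, -0.5, -0.5, -0.5]
contact_force: [0.0, -0.3, -0.1]
finger_gap: 0.001
```

```bash
python3 - <<'E'
from h import *
s=ctrl.sense();print(s['clock'],s['tcp_pos'],s['contact_force'],abs(s['joint_vel']).max())
im=ctrl.grab_frame("side");cv2.imwrite("pics/side5.png",im)
wsnap("pics/w5.png")
for n,I in(("side0",cv2.imread("pics/side0.png")),("side5",im)):
  for k,(u,v) in dict(empty=(317,298),send=(219,346),cancel=(230,384)).items():
    m=(I.min(axis=2)[v-18:v+19,u-18:u+19]>190).astype('uint8')
    N,l,st,ce=cv2.connectedComponentsWithStats(m);i=1+st[1:,4].argmax();print(n,k,ce[i]+[u-18,v-18],st[i,4])
E
```

```text
8.325 [ 0.38197436 -0.10699922  0.22451986] [ 0.02148982 -0.31289282 -0.1459412 ] 0.058686777552328505
8.375 [ 0.38255243 -0.1084882   0.22450179] [ 0.46694641 -0.10031879 -0.73123944]
side0 empty [316.93125 296.6625 ] 160
side0 send [218.52903226 344.82903226] 310
side0 cancel [229.98295455 382.59090909] 176
side5 empty [316.95151515 296.56969697] 165
side5 send [218.55128205 344.88461538] 312
side5 cancel [229.97752809 382.66292135] 178
```

View pics/side5.png

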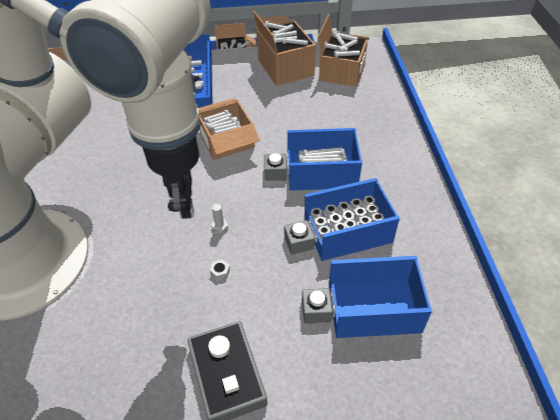

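Nothing has moved: the keys sit within 0.1 px of where they started, and the bolt at (218,220) and nut at (220,270) still stand in place. The arm is clear, at z = 0.22, so I'll hand in.

```bash
python3 - <<'E'
from cell import ctrl
print(ctrl.job_done())
E
```

```text
the job is handed in; nothing more can be done
None
```

I pressed the empty bin's call button and let it come back up, then pressed the round send key. I withdrew to z = 0.22 m and handed the job in at about 8.4 s.

- **Call button:** it went down about 6.6 mm at 5.4 N, and the next picture showed it up again.
- **Send key:** it went to about the bottom of its travel, around 7 mm at 6.9 N. The sensor also showed a sideways force of up to about 4 N during this press.
- **Last checks:** in the side picture, the two keys and the call button sit within 0.1 px of where they started, so the call box did not shift. The bolt, nut and carton look unmoved, and nothing is touching the robot.
- **Disagreement:** the scene camera put the send key about 1 cm away from where the side and wrist cameras did. I relied on those two, which agreed to about 1–2 mm, and the press confirmed them.

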